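Sweep the casting scrap into the scrap pan

TASK

Three dark metal pieces of casting scrap lie on the worktop: two round buttons and a short runner bar. With the fingertips, sweep all three along the worktop through the open side of the low metal scrap pan, until each lies entirely inside, past the sloping lip. Only push them, lightly: never pinch one or pick one up, and leave the plaster cast, the jar, the wax carver and the tub where they stand.

Things in the scene. Friction and masses are not known exactly. Their poses are not given: they have to be found in the camera images.
- scrap_pan: Low aluminium pan fixed to the worktop, 150 (x) x 176 (y) mm, inside 170 mm wide. Origin: centre of its underside. Open towards its own -x, where a 20 mm deep lip (own x -75 to -55 mm) slopes up to the 2 mm thick floor. Walls 3 mm thick on the +x, +y, -y sides, 25 mm high with their rolled rim (12 mm beside the lip). A 17 mm thumb tab sticks out behind.
- big_button: Dark steel casting button: round disc 32 mm diameter, straight side 14 mm high, with a thin sprue stub 7 to 8 mm across on top (24 mm high in all). About 60 g, varies; slides, does not roll. Origin: centre of its underside.
- small_button: Dark steel casting button: round disc 25 mm diameter, straight side 14 mm high, with the same thin stub on top (24 mm high in all). About 60 g, varies. Origin: centre of its underside.
- runner_bar: Dark steel runner bar: rounded bar 44 (x, its length) x 14 (y) x 13 mm high with two 6 mm stubs on top (21 mm in all). About 50 g, varies; turns when pushed off its middle. Origin: centre of its underside.
- plaster_cast: White plaster dental arch model, 68 x 66 x 29 mm, loose, to be left alone. Origin: centre of its underside.
- small_jar: Small round jar with a red lid, 41 mm diameter, 44 mm high, loose, to be left alone. Origin: centre of its underside.
- carver: Wax carver, a thin double-ended hand tool with a black grip, 144 mm long, 8 mm thick, lying on the worktop with its length about along its own y (turned some 24 degrees), loose, to be left alone. Origin: under its middle.
- tub: White open tub, 73 mm diameter, 63 mm high, loose, to be left alone. Origin: centre of its underside.

How it is judged:
By the outcome, as a careful person would: the job done as asked, in the order asked, and still so for the second after the job is handed in, with the robot touching nothing.
It also fails if it takes over 67 s, if anything falls off the work surface, if the arm or the gripper's body presses on something with over 40 N, if the wrist force passes 120 N, or if a joint passes its speed limit or range.

ROBOT

A 6-joint arm with a two-finger parallel gripper is mounted at the origin on a cart in front of the work surface, level with it; the furniture and walls round the work are solid. World frame = base frame: x ahead of the robot, y to its left, z up, the work surface at z = 0. Lengths are in mm, angles in rad, forces in N, time in s.
With the tool pointing down it reaches from about 400 to 925 mm from the base axis. Payload 12.5 kg.
Tool frame: the origin (TCP) lies at the very end of the fingers, on their centre line; the grasp point (between the pads) lies 19 mm behind it; z points along the fingers, y is the line along which they close (so a half turn about z gives the same grasp; the last joint's range is limited). The gripper opens to 95 mm and grips with 3 to 60 N. Pads are 20 mm wide; open, the fingers measure 119 mm over their backs; the gripper's body (75 mm by 180 mm) begins 59 mm behind the grasp point.
Start: joints at [1.137, 0.491, 1.559, -0, 1.092, -0.106], TCP at [201.209, 591.745, 214.661] pointing down, gripper open.
Joint ranges: [-3.1, 3.1], [-0.84, 2.19], [0.05, 2.79], [-1.13, 4.28], [0.06, 2.93], [-2.69, 2.69]. Speed limits (rad/s): [2.22, 2.22, 2.79, 3.14, 3.14, 3.14].

INTERFACE

Orientations are given as [roll, pitch, yaw] about the fixed x, y, z axes, in that order (R = Rz(yaw) Ry(pitch) Rx(roll)).
In Python, from cell import env gives the robot as it stands.
- The arm moves only by the shell command python3 steer.py FILE, which reads ROWS from the file FILE. ROWS is a JSON list of rows, 1 to 5 of them, each an object with the fields x, y, z (the shift in mm), turn (a turn about the tool's z in rad), jaw (the opening from 0.0 (shut) to 1.0 (fully open)); a field left out counts as zero (the opening has to be given); each row is the pose to reach, as a shift and turn from the pose commanded when the command began, along the tool's axes at that moment; what a row does not reach only later rows make up. A row lasts 1/12 s, in which the tool goes at most 41.7 mm and 0.125 rad, less where a joint would pass 70% of its speed; a pose out of reach is approached as far as the arm can. The fingers move at their own pace and stop on an object; the grip force is fixed at half the most. Time passes only in rows, so rows that do not move let the fingers close. It prints the time, the measured TCP pose, the force, the opening and the grip force at its end. Input that does not fit is refused with a message, and nothing moves.
- env.state(): the state, without advancing time (a new reading comes with each control period).
- env.read_camera(name): name is "scene" or "top"; returns (picture, depth): 480x640x3 uint8, red, green, blue; 480x640 float32, mm along the optical axis (not along the pixel's ray), 0 where there is no reading.
- env.camera_info(name): a dict with "vertical_fov" (degrees; the focal length in pixels is half the picture's height over the tangent of half this angle, whatever the lens; pixels are square), "cx", "cy" (the principal point, pixels), "origin" and "attitude" of the camera in the world. Camera axes: x right, y down, z forward; pixel columns grow to the right and rows downward; lengths in mm; the calibration is good to about 2 mm. A picture is of the moment at which its call begins. camera_info takes no time and is no camera call.
- env.job_done(): hands the job in; it is judged then, once.
The state is a dict: "t": time; "joints": joint angles; "qvel": joint speeds; "tau": joint torques, N m; "eef_pos": TCP position; "tcp_rot": TCP orientation; "ft_force": force on the tool from outside, world axes, zero at the start; "moment": the same for the moment, N m; "opening": opening from 0.0 (shut) to 1.0 (fully open); "grip_force": force on a finger pad.
Only numpy, scipy, OpenCV 4.12 (cv2) and the standard library are available. Lean on these libraries where they do the work, as an engineer would, in place of code of your own. Each camera call takes 0.05 s, during which the arm holds its last target. There are 200 camera calls.

## Working session

There is one attempt and no reset: what is moved stays moved. The work goes in short steps, Python scripts to look and compute and a shell command to move; the robot and the scene stay as the last step left them, time stands still between calls to the robot, and variables do not carry over. Pictures are saved under pics/ and viewed, at most 13 in all, crops included, and the job is handed in when it is done.

```bash
ls; mkdir -p pics
cat > h.py <<'E'
import numpy as np,cv2
from cell import env
from scipy.spatial.transform import Rotation as R
def cloud(name):
    im,d=env.read_camera(name);c=env.camera_info(name)
    f=240/np.tan(np.radians(c["vertical_fov"])/2)
    v,u=np.mgrid[:480,:640]
    p=np.stack([(u-c["cx"])/f*d,(v-c["cy"])/f*d,d],-1)
    A=np.array(c["attitude"],float)
    M=A if A.shape==(3,3) else R.from_euler('xyz',A).as_matrix()
    return im,d,p@M.T+np.array(c["origin"])
E
python3 - <<'E'
from h import *
print(env.camera_info("top"),env.camera_info("scene"),env.state())
for n in("top","scene"):
    im,d,p=cloud(n);cv2.imwrite(f"pics/{n}0.png",im[...,::-1]);np.savez(f"{n}0.npz",im=im,p=p,d=d)
    print(n,p[240,320],p[100,100],p[400,500])
E
```

```text
cell.py
pics
steer.py
{'vertical_fov': 55.63086276805959, 'cx': 320.7852073601198, 'cy': 244.21223590057545, 'origin': array([304.87983085, 128.52037015, 890.64603817]), 'attitude': array([-2.95290350e+00, -4.92029787e-04, -1.57060427e+00])} {'vertical_fov': 51.470892716717174, 'cx': 314.76369850656096, 'cy': 224.17620480460127, 'origin': array([ -94.36329885, -400.51891438,  824.04661486]), 'attitude': array([-2.36287015,  0.01545353, -0.82727263])} {'t': 0.0, 'joints': array([ 1.13740229e+00,  4.91544201e-01,  1.55944751e+00, -6.45142468e-06,
        1.09174224e+00, -1.05614824e-01]), 'qvel': array([-0.00094288,  0.00022075, -0.00237812, -0.0009569 ,  0.00130614,
        0.00204922]), 'tau': array([-1.03123111e-03, -6.12619185e+01, -2.58191407e+01,  6.92115817e-02,
        4.81614273e-02, -1.02881893e-04]), 'eef_pos': array([201.09437983, 591.49594823, 214.07197227]), 'tcp_rot': array([-3.14045712e+00, -1.14623486e-04,  2.81381635e+00]), 'ft_force': array([ 0.99476085, -0.05554214,  0.36944903]), 'moment': array([ 0.02091607, -0.07667395,  0.01129757]), 'grip_force': 0.0, 'opening': 0.9955187696831069}
top [483.63362554 129.68508081  -0.56188285] [701.33592639 513.94436575 157.10770338] [  69.2897415  -496.34894917 -766.60930161]
scene [465.90508892 115.95047789   0.99897125] [ 448.02543949 1023.34831619    3.17033835] [ 849.8164094  -330.78174803 -764.8044067 ]
```

View pics/top0.png

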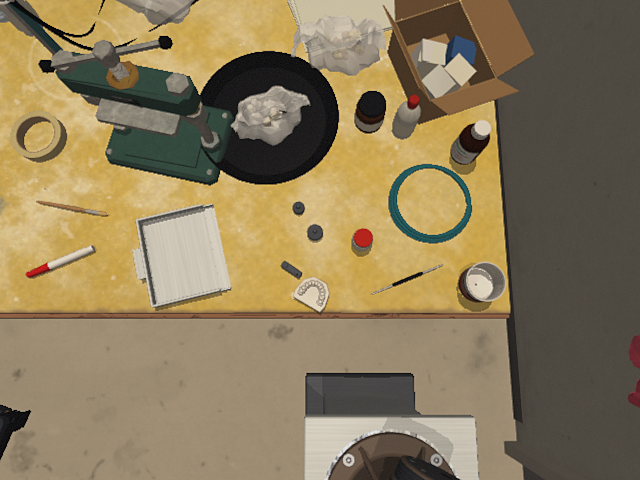

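View pics/scene0.png

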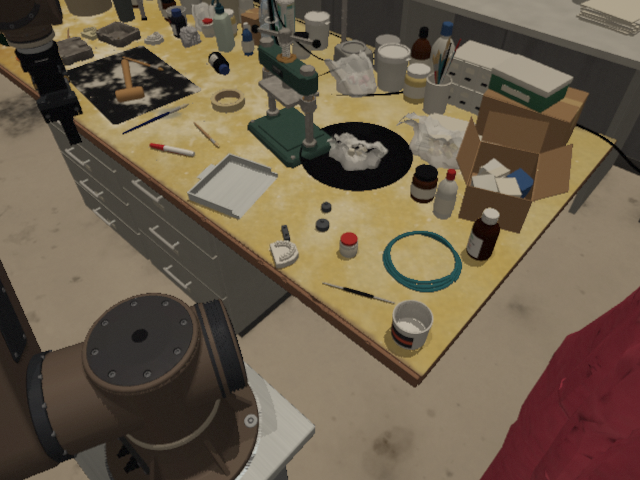

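The top view shows the pan at about (185,256), open to the right (-y). The small button is at (299,208), the big one at (315,233) and the bar at (291,269), with the plaster at (312,294) and the jar at (363,240). Next I'll measure their positions.

Run:
```python
from h import *
for n,wins in (("top",dict(small=(299,208,10),big=(315,233,12),bar=(291,269,14),jar=(363,240,16),plaster=(312,294,22))),("scene",dict(small=(326,207,8),big=(322,225,9),bar=(285,232,9)))):
    z=np.load(n+"0.npz");p=z["p"];im=z["im"]
    for k,(u,v,r) in wins.items():
        q=p[v-r:v+r,u-r:u+r].reshape(-1,3);c=im[v-r:v+r,u-r:u+r].reshape(-1,3).astype(int)
        for lo,hi in((5,11),(11,17),(5,70)):
            m=(q[:,2]>lo)&(q[:,2]<hi)
            if k in("small","big","bar"): m&=c.max(1)<110
            s=q[m]
            if len(s)<4: continue
            rr=cv2.minAreaRect(s[:,:2].astype(np.float32))
            print(n,k,lo,hi,len(s),np.round(rr[0]),np.round(rr[1]),round(rr[2]),"zmax",s[:,2].max().round(1))
z=np.load("top0.npz");p=z["p"]
# pan: heights
m=(p[...,2]>8)&(p[...,2]<40);u=np.zeros_like(m);u[200:312,125:240]=1
s=p[m&u];rr=cv2.minAreaRect(s[:,:2].astype(np.float32));print(rr,cv2.boxPoints(rr))
for uv in((137,221),(212,207),(231,290),(152,306)):print(uv,p[uv[1],uv[0]].round(0))
print(p[312,60],p[312,300])
big=cv2.resize(z["im"][190:315,125:385],None,fx=3,fy=3,interpolation=cv2.INTER_CUBIC);cv2.imwrite("pics/crop0.png",big[...,::-1])
```

```text
top small 5 11 7 [540. 169.] [ 6. 21.] 32 zmax 10.6
top small 11 17 76 [547. 174.] [24. 20.] 0 zmax 16.9
top small 5 70 115 [547. 173.] [22. 23.] 75 zmax 25.5
top big 5 11 10 [484. 142.] [20.  4.] 88 zmax 9.7
top big 11 17 128 [497. 140.] [29. 29.] 12 zmax 17.0
top big 5 70 193 [497. 140.] [29. 30.] 0 zmax 26.6
top bar 5 11 49 [423. 186.] [42. 14.] 55 zmax 11.0
top bar 11 17 97 [423. 187.] [42. 14.] 56 zmax 17.0
top bar 5 70 157 [423. 186.] [43. 14.] 55 zmax 21.4
top jar 5 11 7 [470.  61.] [30.  7.] 40 zmax 10.8
top jar 11 17 12 [467.  52.] [38. 14.] 74 zmax 16.9
top jar 5 70 383 [478.  49.] [38. 38.] 31 zmax 46.8
top plaster 5 11 26 [382. 157.] [91. 47.] 58 zmax 11.0
top plaster 11 17 449 [384. 154.] [87. 54.] 60 zmax 17.0
top plaster 5 70 886 [384. 155.] [90. 55.] 61 zmax 32.5
scene small 5 11 15 [543. 167.] [ 7. 22.] 48 zmax 10.9
scene small 11 17 39 [548. 172.] [25. 20.] 9 zmax 16.8
scene small 5 70 76 [548. 172.] [25. 21.] 9 zmax 23.6
scene big 5 11 21 [493. 135.] [13. 27.] 31 zmax 10.9
scene big 11 17 81 [498. 139.] [29. 29.] 53 zmax 17.0
scene big 5 70 130 [498. 139.] [29. 29.] 53 zmax 24.9
scene bar 5 11 24 [424. 184.] [39. 14.] 55 zmax 10.8
scene bar 11 17 56 [424. 186.] [43. 13.] 57 zmax 16.5
scene bar 5 70 90 [425. 186.] [43. 14.] 55 zmax 22.0
((450.9527893066406, 407.4638671875), (178.17654418945312, 166.64968872070312), 14.1331148147583) [[344.21524 466.51337]
 [384.907   304.90802]
 [557.6903  348.41437]
 [516.99854 510.0197 ]]
(137, 221) [517. 488.  24.]
(212, 207) [552. 349.  -2.]
(231, 290) [384. 304.  -1.]
(152, 306) [352. 448.  22.]
[341.02248834 632.33408427   1.8409898 ] [341.29756936 168.48364907  -2.49124296]
```

View pics/crop0.png

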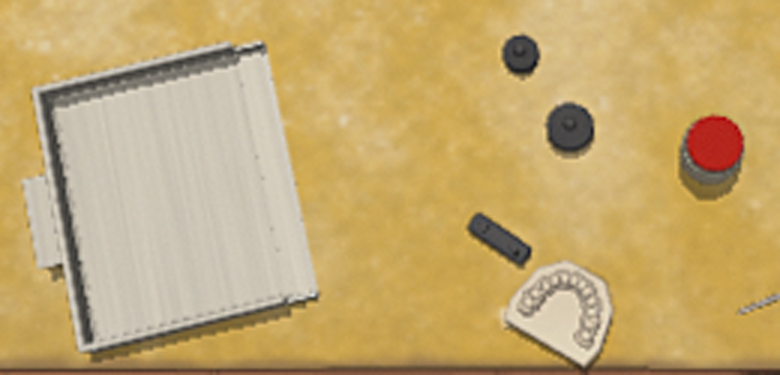

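```bash
cat > w.py <<'E'
from h import *
d=np.array([-.244,.970]);e=np.array([.970,.244]);M=np.array([471,326])
def sl(p): r=np.array(p[:2])-M; return round(r@d,1),round(r@e,1)
if __name__=="__main__":
    s=env.state();print("t",round(s["t"],2),"s,l",sl(s["eef_pos"]),"z",s["eef_pos"][2].round(1),"yaw",s["tcp_rot"][2].round(3),"F",s["ft_force"].round(1),"op",round(s["opening"],3))
E
echo '[{"x":-33,"y":-21,"turn":0.12,"jaw":0.15},{"x":-66,"y":-42,"z":10,"turn":0.24,"jaw":0.15},{"x":-99,"y":-63,"z":20,"turn":0.36,"jaw":0.15},{"x":-132,"y":-84,"z":30,"turn":0.48,"jaw":0.15},{"x":-165,"y":-105,"z":40,"turn":0.6,"jaw":0.15}]' > next.json && python3 steer.py next.json; echo '[{"turn":0.125,"jaw":0.15},{"turn":0.25,"jaw":0.15},{"turn":0.375,"jaw":0.15},{"turn":0.396,"jaw":0.15},{"turn":0.396,"jaw":0.15}]' > next.json && python3 steer.py next.json;python3 w.py
```

```text
t: 0.52
eef_pos: [324.2, 437.6, 174.1]
tcp_rot: [-3.142, 0.0, 2.208]
ft_force: [0.1, 1.1, 0.0]
opening: 0.704
grip_force: 0.0
t: 0.93
eef_pos: [323.6, 439.1, 174.5]
tcp_rot: [-3.141, 0.0, 1.82]
ft_force: [0.3, -0.0, -0.5]
opening: 0.357
grip_force: 0.0
t 0.93 s,l (np.float64(145.7), np.float64(-115.4)) z 174.5 yaw 1.82 F [ 0.3 -0.  -0.5] op 0.357
```

```bash
echo '[{"x":-36,"y":16,"jaw":0.15},{"x":-72,"y":32,"jaw":0.15},{"x":-108,"y":48,"jaw":0.15},{"x":-144,"y":64,"jaw":0.15},{"x":-180,"y":80,"jaw":0.15}]' > next.json && python3 steer.py next.json >/dev/null; echo '[{"x":-36,"y":15,"jaw":0.15},{"x":-72,"y":30,"z":20,"jaw":0.15},{"x":-108,"y":45,"z":45,"jaw":0.15},{"x":-144,"y":60,"z":70,"jaw":0.15},{"x":-174,"y":73,"z":100,"jaw":0.15}]' > next.json && python3 steer.py next.json >/dev/null; echo '[{"jaw":0.15},{"jaw":0.15}]' > next.json && python3 steer.py next.json; python3 w.py
```

```text
t: 1.93
eef_pos: [551.9, 140.7, 82.2]
tcp_rot: [-3.139, -0.0, 1.819]
ft_force: [-0.0, 0.7, -0.7]
opening: 0.152
grip_force: 0.0
t 1.93 s,l (np.float64(-199.5), np.float64(33.3)) z 82.2 yaw 1.819 F [-0.   0.7 -0.7] op 0.152
```

```bash
echo '[{"x":-8,"y":4,"z":25,"jaw":0.15},{"x":-8,"y":4,"z":50,"jaw":0.15},{"x":-8,"y":4,"z":65,"jaw":0.15},{"x":-8,"y":4,"z":74,"jaw":0.15},{"x":-8,"y":4,"z":76,"jaw":0.15}]' > next.json && python3 steer.py next.json >/dev/null; echo '[{"jaw":0.15}]' > next.json && python3 steer.py next.json; python3 w.py
python3 - <<'E'
from h import *
im,d,p=cloud("scene");c=cv2.resize(im[150:300,170:400],None,fx=3,fy=3);cv2.imwrite("pics/s1.png",c[...,::-1])
E
```

```text
t: 2.43
eef_pos: [557.8, 135.9, 8.3]
tcp_rot: [3.141, -0.0, 1.82]
ft_force: [0.2, -0.7, 0.9]
opening: 0.15
grip_force: 0.0
t 2.43 s,l (np.float64(-205.5), np.float64(37.8)) z 8.3 yaw 1.82 F [ 0.2 -0.7  0.9] op 0.15
```

View pics/s1.png

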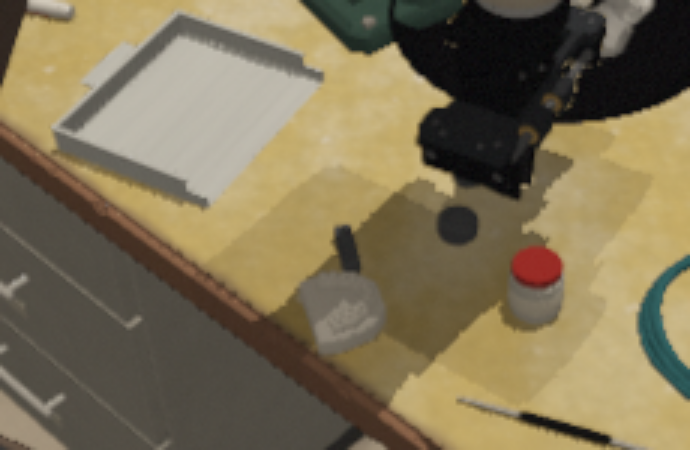

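The crop shows the gripper behind the small button with its path clear. The big button at (458,225), the bar and the cast are untouched. Pushing now.

```bash
echo '[{"x":6,"z":1,"jaw":0.15},{"x":12,"z":1,"jaw":0.15},{"x":18,"z":1,"jaw":0.15},{"x":26,"z":1,"jaw":0.15},{"x":36,"z":1,"jaw":0.15}]' > next.json && python3 steer.py next.json >/dev/null; echo '[{"x":12,"jaw":0.15},{"x":24,"jaw":0.15},{"x":36,"jaw":0.15},{"x":48,"jaw":0.15},{"x":60,"jaw":0.15}]' > next.json && python3 steer.py next.json >/dev/null; echo '[{"x":12,"jaw":0.15},{"x":24,"jaw":0.15},{"x":36,"jaw":0.15},{"x":48,"jaw":0.15},{"x":60,"jaw":0.15}]' > next.json && python3 steer.py next.json;python3 w.py
python3 - <<'E'
from h import *
im,d,p=cloud("top");c=cv2.resize(im[180:320,120:390],None,fx=2.5,fy=2.5);cv2.imwrite("pics/t2.png",c[...,::-1])
E
```

```text
t: 3.73
eef_pos: [519.4, 287.5, 6.8]
tcp_rot: [3.142, -0.0, 1.818]
ft_force: [0.4, -1.8, 1.2]
opening: 0.153
grip_force: 0.9
t 3.73 s,l (np.float64(-49.1), np.float64(37.6)) z 6.8 yaw 1.818 F [ 0.4 -1.8  1.2] op 0.153
```

View pics/t2.png

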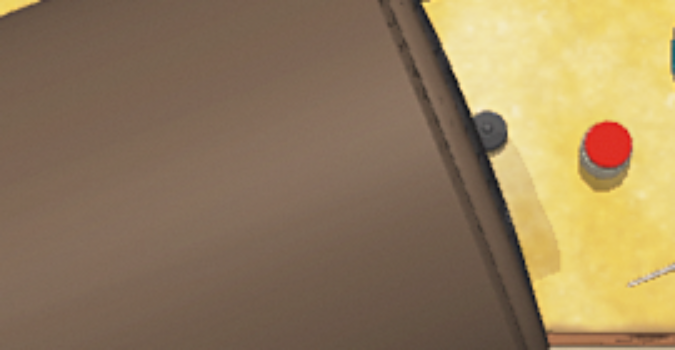

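The arm hides the area from the top camera, and the big button at (488,132) is undisturbed. The contact force of about 2 N is consistent with a push, so I'll continue.

```bash
echo '[{"x":12,"jaw":0.15},{"x":24,"jaw":0.15},{"x":36,"jaw":0.15},{"x":48,"jaw":0.15},{"x":60,"jaw":0.15}]' > next.json && python3 steer.py next.json ; echo '[{"x":12,"jaw":0.15},{"x":24,"jaw":0.15},{"x":36,"jaw":0.15},{"x":48,"jaw":0.15},{"x":60,"jaw":0.15}]' > next.json && python3 steer.py next.json;echo '[{"x":8,"jaw":0.15},{"x":15,"jaw":0.15},{"x":20,"jaw":0.15},{"x":24,"jaw":0.15},{"x":24,"jaw":0.15}]' > next.json && python3 steer.py next.json; python3 w.py; echo '[{"x":-8,"jaw":0.15},{"x":-25,"jaw":0.15},{"x":-40,"z":-20,"jaw":0.15},{"x":-60,"z":-55,"jaw":0.15},{"x":-90,"z":-70,"jaw":0.15}]' > next.json && python3 steer.py next.json
python3 - <<'E'
from h import *
im,d,p=cloud("scene");c=cv2.resize(im[130:280,170:400],None,fx=3,fy=3);cv2.imwrite("pics/s3.png",c[...,::-1]);np.savez("s3.npz",im=im,p=p)
E
```

```text
t: 4.2
eef_pos: [504.8, 345.7, 6.8]
tcp_rot: [3.141, -0.0, 1.818]
ft_force: [-0.2, -0.4, 0.4]
opening: 0.15
grip_force: 0.5
t: 4.62
eef_pos: [490.0, 403.9, 6.7]
tcp_rot: [-3.142, -0.0, 1.818]
ft_force: [0.4, -1.3, 0.8]
opening: 0.156
grip_force: 0.6
t: 5.03
eef_pos: [484.4, 426.5, 6.8]
tcp_rot: [3.141, -0.0, 1.818]
ft_force: [0.3, -1.0, -0.1]
opening: 0.153
grip_force: 0.0
t 5.03 s,l (np.float64(94.2), np.float64(37.5)) z 6.8 yaw 1.818 F [ 0.3 -1.  -0.1] op 0.153
t: 5.45
eef_pos: [507.3, 338.4, 79.5]
tcp_rot: [3.139, -0.001, 1.819]
ft_force: [0.9, 0.1, -0.0]
opening: 0.147
grip_force: 0.0
```

View pics/s3.png

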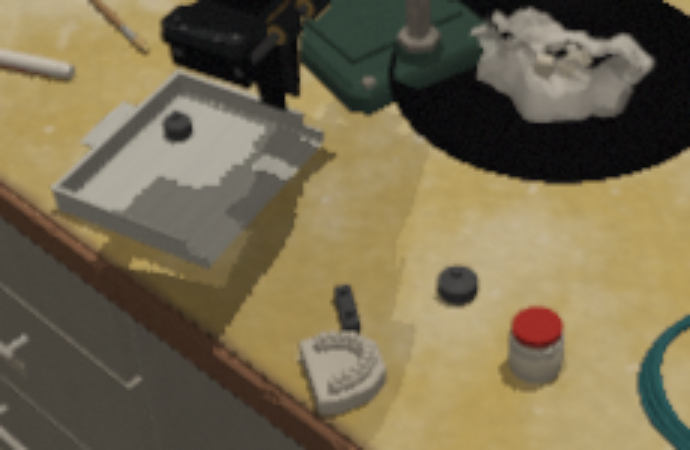

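The small button is in the pan at crop (178,125), and everything else is undisturbed. Next is the big button.

```bash
echo '[{"x":-35,"y":-9,"jaw":0.08},{"x":-70,"y":-18,"jaw":0.08},{"x":-105,"y":-27,"jaw":0.08},{"x":-140,"y":-36,"jaw":0.08},{"x":-175,"y":-45,"jaw":0.08}]' > next.json && python3 steer.py next.json >/dev/null; echo '[{"x":-30,"y":-8,"jaw":0.08},{"x":-52,"y":-12,"jaw":0.08},{"x":-52,"y":-12,"z":20,"jaw":0.08},{"x":-52,"y":-12,"z":45,"jaw":0.08},{"x":-52,"y":-12,"z":62,"jaw":0.08}]' > next.json && python3 steer.py next.json>/dev/null; echo '[{"z":6,"jaw":0.08},{"z":10,"jaw":0.08},{"z":10,"jaw":0.08}]' > next.json && python3 steer.py next.json; python3 w.py
```

```text
t: 6.58
eef_pos: [506.6, 104.4, 4.5]
tcp_rot: [-3.141, -0.0, 1.818]
ft_force: [-0.0, 0.5, -0.4]
opening: 0.08
grip_force: 0.0
t 6.58 s,l (np.float64(-223.7), np.float64(-19.5)) z 4.5 yaw 1.818 F [-0.   0.5 -0.4] op 0.08
```

```bash
echo '[{"x":6,"z":-2,"jaw":0.08},{"x":12,"z":-2,"jaw":0.08},{"x":18,"z":-2,"jaw":0.08},{"x":26,"z":-2,"jaw":0.08},{"x":36,"z":-2,"jaw":0.08}]' > next.json && python3 steer.py next.json >/dev/null; echo '[{"x":12,"jaw":0.08},{"x":24,"y":1,"jaw":0.08},{"x":36,"y":1,"jaw":0.08},{"x":48,"y":2,"jaw":0.08},{"x":60,"y":3,"jaw":0.08}]' > next.json && python3 steer.py next.json ; echo '[{"x":12,"jaw":0.08},{"x":24,"y":1,"jaw":0.08},{"x":36,"y":1,"jaw":0.08},{"x":48,"y":2,"jaw":0.08},{"x":60,"y":3,"jaw":0.08}]' > next.json && python3 steer.py next.json;python3 w.py
python3 - <<'E'
from h import *
im,d,p=cloud("scene");c=cv2.resize(im[130:280,170:400],None,fx=3,fy=3);cv2.imwrite("pics/s4.png",c[...,::-1])
E
```

```text
t: 7.42
eef_pos: [485.8, 199.9, 6.7]
tcp_rot: [-3.141, -0.0, 1.818]
ft_force: [0.4, -0.7, 0.9]
opening: 0.08
grip_force: 0.5
t: 7.83
eef_pos: [474.1, 258.5, 6.7]
tcp_rot: [-3.141, -0.0, 1.818]
ft_force: [0.7, -0.2, 0.5]
opening: 0.074
grip_force: 0.4
t 7.83 s,l (np.float64(-66.2), np.float64(-13.4)) z 6.7 yaw 1.818 F [ 0.7 -0.2  0.5] op 0.074
```

View pics/s4.png

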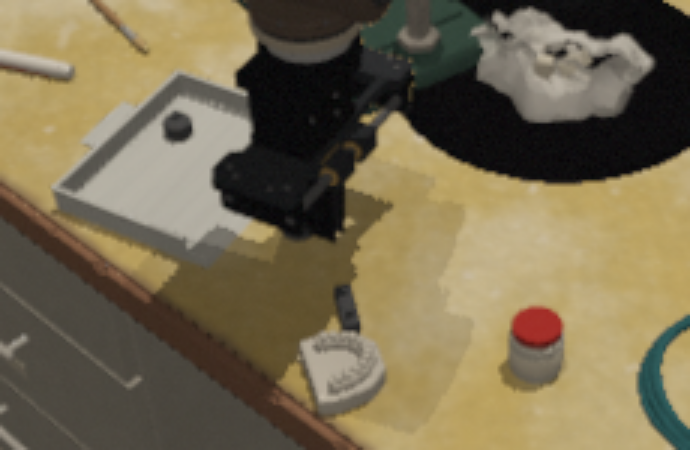

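The big button is moving with the fingers, hidden in front of them, and nothing else has been disturbed. Continuing the push.

```bash
echo '[{"x":12,"jaw":0.08},{"x":24,"y":1,"jaw":0.08},{"x":36,"y":1,"jaw":0.08},{"x":48,"y":2,"jaw":0.08},{"x":60,"y":3,"jaw":0.08}]' > next.json && python3 steer.py next.json ; echo '[{"x":12,"jaw":0.08},{"x":24,"y":1,"jaw":0.08},{"x":36,"y":1,"jaw":0.08},{"x":48,"y":2,"jaw":0.08},{"x":60,"y":3,"jaw":0.08}]' > next.json && python3 steer.py next.json;echo '[{"x":9,"jaw":0.08},{"x":17,"jaw":0.08},{"x":23,"jaw":0.08},{"x":28,"jaw":0.08},{"x":28,"jaw":0.08}]' > next.json && python3 steer.py next.json;python3 w.py; echo '[{"x":-8,"jaw":0.08},{"x":-25,"jaw":0.08},{"x":-40,"z":-20,"jaw":0.08},{"x":-70,"z":-55,"jaw":0.08},{"x":-100,"z":-70,"jaw":0.08}]' > next.json && python3 steer.py next.json
python3 - <<'E'
from h import *
im,d,p=cloud("scene");c=cv2.resize(im[130:280,170:400],None,fx=3,fy=3);cv2.imwrite("pics/s5.png",c[...,::-1]);np.savez("s5.npz",im=im,p=p)
E
```

```text
t: 8.3
eef_pos: [462.4, 317.5, 6.8]
tcp_rot: [-3.142, -0.0, 1.818]
ft_force: [1.2, -1.5, 1.4]
opening: 0.081
grip_force: 0.7
t: 8.72
eef_pos: [450.6, 376.4, 6.8]
tcp_rot: [-3.142, -0.0, 1.818]
ft_force: [0.9, -0.1, 0.3]
opening: 0.082
grip_force: 0.2
t: 9.13
eef_pos: [443.9, 403.1, 6.8]
tcp_rot: [3.141, -0.0, 1.818]
ft_force: [0.1, -0.4, -0.4]
opening: 0.08
grip_force: 0.0
t 9.13 s,l (np.float64(81.4), np.float64(-7.5)) z 6.8 yaw 1.818 F [ 0.1 -0.4 -0.4] op 0.08
t: 9.55
eef_pos: [468.9, 304.4, 78.5]
tcp_rot: [3.141, -0.0, 1.819]
ft_force: [1.0, -0.1, 0.7]
opening: 0.08
grip_force: 0.0
```

View pics/s5.png

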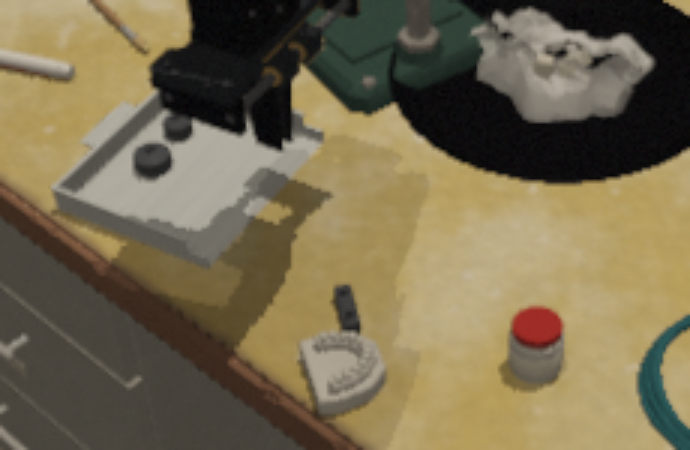

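Both buttons are inside the pan, at (178,125) and (152,160). I'll nudge the bar away from the cast first, rotating it parallel to the opening, then push it in.

```bash
echo '[{"x":-15,"y":-17,"turn":-0.12,"jaw":0.02},{"x":-30,"y":-34,"turn":-0.24,"jaw":0.02},{"x":-45,"y":-51,"turn":-0.36,"jaw":0.02},{"x":-60,"y":-68,"turn":-0.48,"jaw":0.02},{"x":-74,"y":-84,"turn":-0.6,"jaw":0.02}]' > next.json && python3 steer.py next.json >/dev/null; echo '[{"turn":-0.116,"jaw":0.02},{"turn":-0.116,"jaw":0.02},{"turn":-0.116,"jaw":0.02}]' > next.json && python3 steer.py next.json; python3 w.py
```

```text
t: 10.27
eef_pos: [405.6, 212.6, 76.9]
tcp_rot: [3.141, 0.0, 2.529]
ft_force: [0.3, -0.2, -0.3]
opening: 0.022
grip_force: 0.0
t 10.27 s,l (np.float64(-94.0), np.float64(-91.1)) z 76.9 yaw 2.529 F [ 0.3 -0.2 -0.3] op 0.022
```

```bash
echo '[{"z":25,"jaw":0.02},{"z":50,"jaw":0.02},{"z":65,"jaw":0.02},{"z":70,"jaw":0.02},{"z":70,"jaw":0.02}]' > next.json && python3 steer.py next.json ; echo '[{"x":-7,"jaw":0.02},{"x":-14,"jaw":0.02},{"x":-22,"jaw":0.02},{"x":-30,"jaw":0.02},{"x":-38,"jaw":0.02}]' > next.json && python3 steer.py next.json;echo '[{"x":-8,"jaw":0.02},{"x":-10,"jaw":0.02},{"x":-10,"jaw":0.02}]' > next.json && python3 steer.py next.json; python3 w.py
python3 - <<'E'
from h import *
im,d,p=cloud("scene");c=cv2.resize(im[150:280,200:400],None,fx=4,fy=4);cv2.imwrite("pics/s6.png",c[...,::-1])
E
```

```text
t: 10.68
eef_pos: [404.9, 213.1, 5.8]
tcp_rot: [-3.14, -0.001, 2.531]
ft_force: [0.2, 0.7, -0.7]
opening: 0.021
grip_force: 0.0
t: 11.1
eef_pos: [437.5, 190.8, 7.3]
tcp_rot: [3.141, 0.001, 2.533]
ft_force: [-0.8, -0.1, 1.2]
opening: 0.021
grip_force: 0.2
t: 11.35
eef_pos: [445.2, 185.2, 6.8]
tcp_rot: [3.141, 0.0, 2.533]
ft_force: [-1.0, -0.3, 0.3]
opening: 0.018
grip_force: 0.0
t 11.35 s,l (np.float64(-130.3), np.float64(-59.4)) z 6.8 yaw 2.533 F [-1.  -0.3  0.3] op 0.018
```

View pics/s6.png

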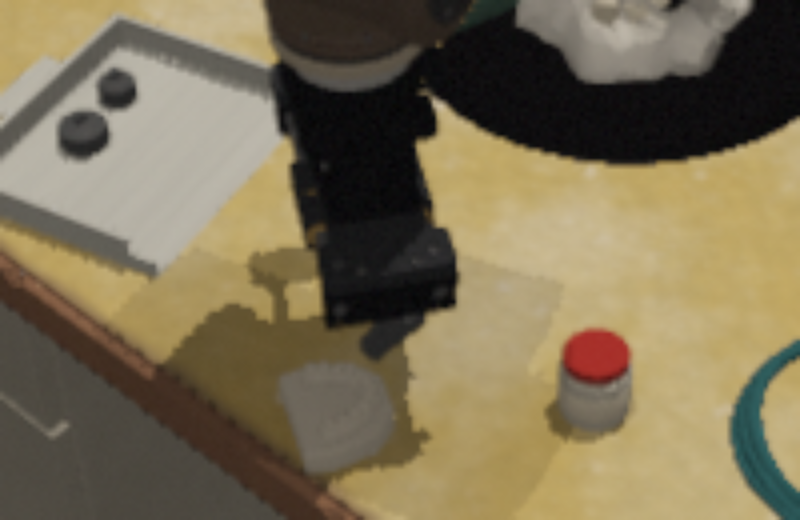

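The bar, seen at (392,335), has swung clockwise of its own accord and the cast is untouched. I'll lift clear and measure it.

```bash
echo '[{"x":8,"jaw":0.02},{"x":16,"jaw":0.02},{"x":20,"z":-25,"jaw":0.02},{"x":20,"z":-55,"jaw":0.02},{"x":20,"z":-75,"jaw":0.02}]' > next.json && python3 steer.py next.json >/dev/null
cat > bar.py <<'E'
from w import *
im,d_,p=cloud("scene")
m=(p[...,2]>8)&(p[...,2]<24)&(im.max(2)<110)&(p[...,0]>385)&(p[...,0]<560)&(p[...,1]>60)&(p[...,1]<300)
n,lab,st,_=cv2.connectedComponentsWithStats(m.astype(np.uint8))
for i in range(1,n):
    if st[i,4]<25: continue
    q=p[lab==i];r=cv2.minAreaRect(q[:,:2].astype(np.float32));print(st[i],np.round(r[0]),np.round(r[1]),round(r[2]),"sl",sl(r[0]))
    ev=np.linalg.eigh(np.cov(q[:,:2].T))[1][:,1];print("axis deg",np.degrees(np.arctan2(ev[1],ev[0]))%180)
E
python3 bar.py; python3 w.py
```

```text
[290 225  16  14  89] [446. 166.] [14. 45.] 88 sl (np.float64(-149.5), np.float64(-63.6))
axis deg 1.7666942254210767
[280 241   8   9  29] [391. 158.] [27. 10.] 74 sl (np.float64(-143.2), np.float64(-118.5))
axis deg 77.35076845236772
t 11.87 s,l (np.float64(-113.4), np.float64(-72.6)) z 86.0 yaw 2.535 F [1.5 0.8 3. ] op 0.02
```

```bash
echo '[{"x":-10,"y":-8,"turn":0.12,"jaw":0.15},{"x":-20,"y":-16,"turn":0.24,"jaw":0.15},{"x":-30,"y":-24,"turn":0.36,"jaw":0.15},{"x":-40,"y":-32,"turn":0.48,"jaw":0.15},{"x":-49,"y":-40,"turn":0.6,"jaw":0.15}]' > next.json && python3 steer.py next.json >/dev/null; echo '[{"turn":0.12,"jaw":0.15},{"turn":0.24,"jaw":0.15},{"turn":0.333,"jaw":0.15},{"turn":0.333,"jaw":0.15},{"turn":0.333,"jaw":0.15}]' > next.json && python3 steer.py next.json; python3 bar.py
```

```text
t: 12.7
eef_pos: [444.9, 136.8, 81.6]
tcp_rot: [-3.141, -0.0, 1.605]
ft_force: [0.2, 0.0, -0.5]
opening: 0.149
grip_force: 0.0
[290 225  16  14  94] [445. 166.] [15. 44.] 90 sl (np.float64(-148.6), np.float64(-64.5))
axis deg 0.420445174205895
[292 243   7  16  53] [399. 129.] [37. 11.] 48 sl (np.float64(-174.1), np.float64(-117.8))
axis deg 51.08546980902233
[281 245  10   6  36] [390. 147.] [ 9. 24.] 2 sl (np.float64(-154.2), np.float64(-122.1))
axis deg 99.48947874248293
```

```bash
echo '[{"z":30,"jaw":0.15},{"z":55,"turn":0.02,"jaw":0.15},{"z":70,"turn":0.02,"jaw":0.15},{"z":75,"turn":0.02,"jaw":0.15},{"z":75,"turn":0.02,"jaw":0.15}]' > next.json && python3 steer.py next.json  >/dev/null; echo '[{"x":7,"jaw":0.15},{"x":13,"jaw":0.15},{"x":20,"jaw":0.15},{"x":29,"jaw":0.15},{"x":38,"jaw":0.15}]' > next.json && python3 steer.py next.json; echo '[{"x":9,"jaw":0.15},{"x":18,"jaw":0.15},{"x":27,"jaw":0.15},{"x":36,"jaw":0.15},{"x":38,"jaw":0.15}]' > next.json && python3 steer.py next.json; python3 w.py; python3 bar.py
```

```text
t: 13.58
eef_pos: [445.4, 175.4, 7.4]
tcp_rot: [3.14, -0.0, 1.581]
ft_force: [-1.5, 0.1, 0.2]
opening: 0.15
grip_force: 0.3
t: 14.0
eef_pos: [444.8, 213.7, 6.7]
tcp_rot: [3.141, -0.0, 1.582]
ft_force: [0.1, -2.0, 1.2]
opening: 0.152
grip_force: 0.3
t 14.0 s,l (np.float64(-102.5), np.float64(-52.8)) z 6.7 yaw 1.582 F [ 0.1 -2.   1.2] op 0.152
[283 215   8   8  33] [453. 211.] [ 7. 20.] 11 sl (np.float64(-107.5), np.float64(-45.6))
axis deg 95.60340200598394
[269 217  15  11  64] [429. 220.] [36. 17.] 83 sl (np.float64(-92.9), np.float64(-66.4))
axis deg 99.98538206531435
```

```bash
echo '[{"x":7,"turn":-0.047,"jaw":0.15},{"x":14,"y":-0.7,"turn":-0.094,"jaw":0.15},{"x":21,"y":-1.5,"turn":-0.141,"jaw":0.15},{"x":28,"y":-2.6,"turn":-0.188,"jaw":0.15},{"x":35,"y":-4,"turn":-0.236,"jaw":0.15}]' > next.json && python3 steer.py next.json; echo '[{"x":8,"jaw":0.15},{"x":18,"jaw":0.15},{"x":28,"jaw":0.15},{"x":38,"jaw":0.15},{"x":40,"jaw":0.15}]' > next.json && python3 steer.py next.json; python3 w.py
python3 - <<'E'
from h import *
im,d,p=cloud("scene");c=cv2.resize(im[130:280,170:370],None,fx=4,fy=4);cv2.imwrite("pics/s7.png",c[...,::-1])
E
```

```text
t: 14.47
eef_pos: [440.4, 247.3, 6.7]
tcp_rot: [-3.141, -0.0, 1.819]
ft_force: [0.3, -0.3, -0.6]
opening: 0.146
grip_force: 0.2
t: 14.88
eef_pos: [430.3, 287.6, 6.8]
tcp_rot: [3.141, -0.0, 1.817]
ft_force: [0.1, -0.0, -0.2]
opening: 0.15
grip_force: 0.3
t 14.88 s,l (np.float64(-27.4), np.float64(-48.9)) z 6.8 yaw 1.817 F [ 0.1 -0.  -0.2] op 0.15
```

View pics/s7.png

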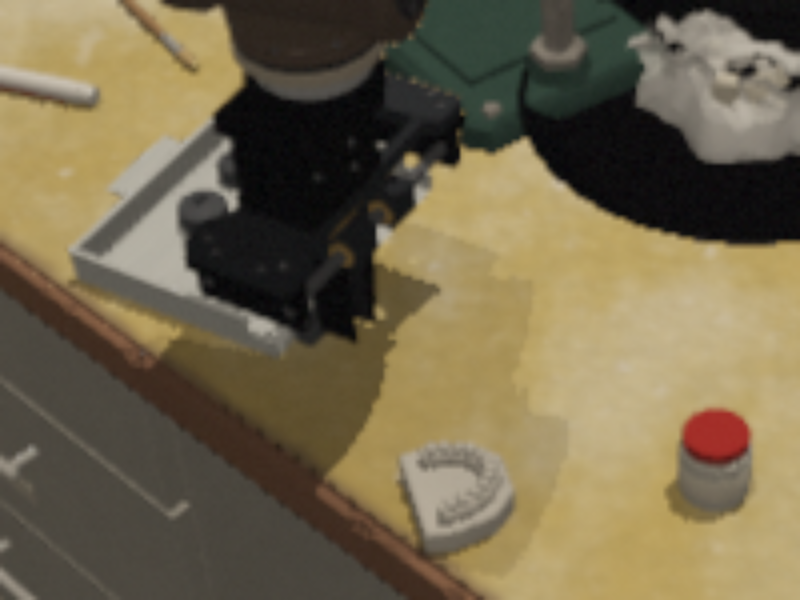

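The bar is hidden in front of the fingers at the lip, not left behind, and the cast and jar stand still. I'll push another 82 mm, keeping clear of the big button, then back off and lift.

```bash
echo '[{"x":8,"jaw":0.15},{"x":17,"jaw":0.15},{"x":27,"jaw":0.15},{"x":37,"jaw":0.15},{"x":47,"jaw":0.15}]' > next.json && python3 steer.py next.json; echo '[{"x":10,"jaw":0.15},{"x":20,"jaw":0.15},{"x":28,"jaw":0.15},{"x":34,"jaw":0.15},{"x":35,"jaw":0.15}]' > next.json && python3 steer.py next.json; python3 w.py; echo '[{"x":-8,"jaw":0.15},{"x":-25,"jaw":0.15},{"x":-40,"z":-20,"jaw":0.15},{"x":-60,"y":10,"z":-55,"jaw":0.15},{"x":-90,"y":40,"z":-90,"jaw":0.15}]' > next.json && python3 steer.py next.json >/dev/null; echo '[{"x":-35,"y":15,"z":-20,"jaw":0.15},{"x":-70,"y":35,"z":-40,"jaw":0.15},{"x":-105,"y":55,"z":-60,"jaw":0.15},{"x":-140,"y":75,"z":-60,"jaw":0.15},{"x":-175,"y":90,"z":-60,"jaw":0.15}]' > next.json && python3 steer.py next.json
python3 - <<'E'
from w import *
im,d_,p=cloud("scene");c=cv2.resize(im[130:280,170:370],None,fx=4,fy=4);cv2.imwrite("pics/s8.png",c[...,::-1])
rel=p[...,:2]-M;S=rel@d;L=rel@e
m=(p[...,2]>9)&(p[...,2]<30)&(im.max(2)<95)&(S>-60)&(S<143)&(abs(L)<83)
n,lab,st,_=cv2.connectedComponentsWithStats(m.astype(np.uint8))
for i in range(1,n):
    if st[i,4]>15: k=lab==i;print(st[i],"s",S[k].min().round(),S[k].max().round(),"l",L[k].min().round(),L[k].max().round())
E
```

```text
t: 15.35
eef_pos: [418.9, 332.7, 6.8]
tcp_rot: [3.141, -0.0, 1.817]
ft_force: [0.8, -0.9, 0.5]
opening: 0.148
grip_force: 0.2
t: 15.77
eef_pos: [410.4, 366.7, 6.8]
tcp_rot: [3.141, -0.0, 1.818]
ft_force: [-0.6, 0.2, -1.1]
opening: 0.151
grip_force: 0.0
t 15.77 s,l (np.float64(54.2), np.float64(-48.8)) z 6.8 yaw 1.818 F [-0.6  0.2 -1.1] op 0.151
t: 16.6
eef_pos: [592.8, 144.9, 150.0]
tcp_rot: [3.139, 0.0, 1.816]
ft_force: [0.2, 0.8, -0.8]
opening: 0.145
grip_force: 0.0
[225 167   9   9  59] s 102.0 121.0 l 25.0 49.0
[215 178  12  10  93] s 91.0 118.0 l -27.0 7.0
[216 191  14  12  74] s 63.0 78.0 l -70.0 -25.0
```

View pics/s8.png

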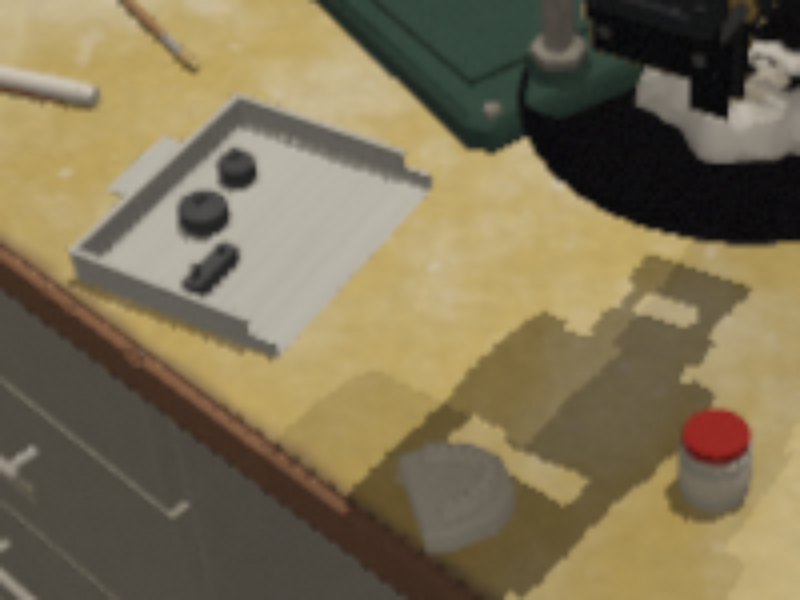

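All three pieces lie inside the pan past the lip, at (237,167), (203,213) and (212,268). The robot is clear and nothing else has moved, so I'm handing in.

```bash
echo '[{"jaw":0.15},{"jaw":0.15},{"jaw":0.15}]' > next.json && python3 steer.py next.json >/dev/null; python3 -c "from cell import env;print(env.job_done())"
```

```text
the job is handed in; nothing more can be done
None
```

The job is handed in at about 17 s: both buttons and the runner bar were swept into the scrap pan and lie fully past the lip; in the scene pictures the cast and jar had not moved, and the carver and tub, which I did not re-check, were never approached.

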